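# Index the kitting carousel and clamp it

### The job

Gently push the carousel's disc anticlockwise (seen from above), without gripping it, until the hidden index roller drops into the next notch and holds the disc there, and not further round to the notch after it. Then push the red-balled clamp lever all the way over to lock the disc, and leave the other things on the bench alone.

Things in the scene. Friction and masses are not known exactly. Their poses are not given: they have to be found in the camera images.
- carousel: Fixed kitting carousel, origin on the bench at the centre of its round black drum (310 mm across, 32 mm high); z up is the disc's axis. In its own frame the clamp's grey bracket (34 mm along x, 85 mm high) stands just outside the disc at x 0, y +191 to +207 mm.
- hub (a point): Centre of the flat top of the steel hub (44 mm across) on the disc's axis, 87 mm above the bench. Around it on the disc sit six blue and grey part bins, tops 76 mm above the bench, reaching no farther than 97 mm from the axis: the outer track where the posts stand is free.
- disc (a joint): Turn of the aluminium disc in rad, anticlockwise from above positive; between 0 and 0.15 at the start. Disc 330 mm across, top 42 mm above the bench. It carries six upright round posts, one orange, five black, every 60 degrees, 130 mm from the axis, to push it by. In the carousel's frame the orange post bears -105 degrees plus this value. Turning it takes 1 to 2 N at a post.
- index_roller (a joint): Hidden sprung roller in the drum, m: about 0.004 to 0.005 riding on the index ring, 0 to -0.001 down in a notch. A notch every 60 degrees; at the start the disc is between two. The next lies anywhere in disc values 0.45 to 0.85, nothing shows where. There the push falls away, the disc jumps up to 12 mm ahead at the post, then resists; above about 8 N at the post it runs on.
- orange_post (a point): Centre of the top of the orange post on the disc, 100 mm above the bench; the post is 16 mm thick and stands 58 mm up from the disc's top.
- clamp_lever (a joint): Swing of the clamp lever in rad: 0 to 0.12 at the start (open, leaning to the carousel's -x), 1.1 at its hard stop (locked, leaning to the carousel's +x). It stays where it is left. Push it over: it needs about 2 N at the ball, some 2 N more in the last 0.2 rad, where its rubber cam grips the disc.
- lever_pivot (a point): Pivot of the clamp lever, 178 mm from the axis along the carousel's +y, 80 mm above the bench; the lever turns about the carousel's y axis.
- lever_ball (a point): Centre of the red ball (28 mm across) at the free end of the steel lever (12 mm thick), 85 mm from the pivot.
- parts_bin: Loose blue open bin, 160 x 110 x 75 mm, origin under its centre. Leave alone.
- tape_reel: Loose white reel lying flat, 120 mm across, 14 mm high, origin under its centre. Leave alone.
- carton: Loose cardboard carton, 120 x 90 x 60 mm, origin under its centre. Leave alone.
- cleaner_can: Loose upright can with a yellow band, 56 mm across, 120 mm high, origin under its centre. Leave alone.

How it is judged:
On the way, in this order (a step that is already met when the one before it is completed fails the run):
1. the disc stands in the next notch, with the clamp still open (value of joint index_roller below 0.0012 m and value of joint disc between 0.4 and 0.9 rad and value of joint clamp_lever below 0.4 rad), for 0.3 s.
2. the clamp lever is fully over (value of joint clamp_lever above 1 rad), for 0.2 s.
At the end, for the whole second after the job is handed in: The disc is at rest in the next notch anticlockwise: the index roller is down to within 1.2 mm and the disc joint lies between 0.40 and 0.90 rad; the clamp lever is fully over (beyond 1.0 of 1.1 rad) (value of joint index_roller below 0.0012 m and value of joint disc between 0.4 and 0.9 rad and value of joint clamp_lever above 1 rad and velocity of joint disc between -0.05 and 0.05 rad/s); the robot touches nothing.
It fails at once if the robot presses on the carousel, its disc or its lever with more than 25 N (contact force between any of the arm, the fingers and carousel above 25 N).
It fails at once if the disc is run well past the next notch (beyond 1.1 rad) (value of joint disc above 1.1 rad).
It fails at once if the disc is turned backwards (below -0.12 rad) (value of joint disc below -0.12 rad).
It fails at once if the parts bin, the reel or the carton is moved more than 15 mm (distance of any of parts_bin, tape_reel, carton from where it was at the start of the episode above 0.015 m).
It fails at once if the can is moved more than 15 mm or tipped (distance of cleaner_can from where it was at the start of the episode above 0.015 m or angle between cleaner_can's own z axis and vertical above 0.3 rad).
It also fails if it takes over 72 s, if anything falls off the work surface, if the arm or the gripper's body presses on something with over 40 N, if the wrist force passes 120 N, or if a joint passes its speed limit or range.

### The arm

A 6-joint arm with a two-finger parallel gripper is mounted at the origin on the work surface. World frame = base frame: x ahead of the robot, y to its left, z up, the work surface at z = 0. Lengths are in m, angles in rad, forces in N, time in s.
With the tool pointing down it reaches from about 0.375 to 0.9 m from the base axis. Payload 3.1 kg.
Tool frame: the origin (TCP) lies between the finger pads; the fingertips stand 17 mm ahead of it and the grasp point (between the pads) lies 2 mm behind it; z points along the fingers, y is the line along which they close (so a half turn about z gives the same grasp; the last joint's range is limited). The gripper opens to 85 mm and grips with 20 to 120 N. Pads are 22 mm wide; open, the fingers measure 114 mm over their backs; the gripper's body (76 mm by 85 mm) begins 54 mm behind the grasp point. The pads swing forward as they close: fully open they stand 13 mm farther back than shut.
Start: joints at [-1.3, 0.527, 1.433, -0, 1.181, -0.178], TCP at [0.271, -0.563, 0.248] pointing down, gripper open.
Joint ranges: [-3.08, 3.08], [-0.75, 2.2], [0.22, 2.44], [-1.43, 4.57], [0, 2.65], [-2.85, 2.85]. Speed limits (rad/s): [2.79, 2.79, 3.14, 3.14, 3.14, 3.14].

### API

Orientations are given as a unit quaternion [x, y, z, w].
In Python, from station import sense, vision, order gives the robot as it stands.
- The arm moves only by the shell command python3 -m crank 'ROWS' [OPENING] [FORCE]. ROWS is JSON, a list of rows, each an object with "dp": the shift along the world's x, y, z in units of 30 mm (1.0 is 30 mm), a list of three; "angular": the turn, a rotation vector about the world's x, y, z in degrees, a list of three. In form: [{"dp": [dx, dy, dz], "angular": [ax, ay, az]}, ...]. A call has 1 to 20 rows; each row shifts and turns the commanded pose from where the row before left it; what a row does not reach is not made up. A row lasts 1/10 s, in which the tool goes at most 50 mm and 8.59 degrees, less where a joint would pass 70% of its speed; a pose out of reach is approached as far as the arm can. A call is refused whole if a number of a shift passes 1 or a number of a turn 8.59, either way. A call with a gripper value outside its range is refused whole. OPENING is the closure, from 0 (fully open) to 1 (shut), set as the call begins (- or left out, the last holds). The fingers move at their own pace and stop on an object; FORCE is the grip in N (left out, the last holds). Time passes only in rows, so rows that do not move let the fingers close. It gives the time, the measured TCP pose, the force, the opening and the grip force at its end, in the units of the state.
- sense(): the state, without advancing time (a new reading comes with each control period).
- vision.snapshot(name): name is "side" or "top"; returns a dict with "image" (400x640x3 uint8, blue, green, red), "range_z" (400x640 float32, m along the optical axis (not along the pixel's ray), 0 where there is no reading), "mtx" (3x3 intrinsics, pixels), "pose" (4x4, takes a point from camera to world coordinates). Camera axes: x right, y down, z forward; pixel columns grow to the right and rows downward; lengths in m; the calibration is good to about 2 mm. A picture is of the moment at which its call begins.
- order.sign_off(): hands the job in; it is judged then, once.
The state is a dict: "t": time; "q": joint angles; "qd": joint speeds; "tau": joint torques, N m; "tcp_pos": TCP position; "tool_rot": TCP orientation; "force": force on the tool from outside, world axes, zero at the start; "ft_torque": the same for the moment, N m; "finger_gap": opening from 0.0 (shut) to 1.0 (fully open); "gripper_force": force on a finger pad.
Only numpy, scipy, OpenCV 4.12 (cv2) and the standard library are available. Lean on these libraries where they do the work, as an engineer would, in place of code of your own. Each camera call takes 0.05 s, during which the arm holds its last target. There are 200 camera calls.

## Working session

There is one attempt and no reset: what is moved stays moved. The work goes in short steps, Python scripts to look and compute and a shell command to move; the robot and the scene stay as the last step left them, time stands still between calls to the robot, and variables do not carry over. Pictures are saved under pics/ and viewed, at most 10 in all, crops included, and the job is handed in when it is done.

```bash
mkdir -p pics; ls
python3 - <<'E'
from station import sense,vision
import cv2,numpy as np
for n in("top","side"):
    s=vision.snapshot(n); cv2.imwrite(f"pics/{n}0.png",s["image"]); np.savez(f"{n}0.npz",**s); print(n,s["mtx"].round(1).tolist(),s["pose"].round(3).tolist())
st=sense();print(st)
E
```

```text
pics
top [[436.2, 0.0, 325.1], [0.0, 436.2, 195.2], [0.0, 0.0, 1.0]] [[0.015, -0.995, 0.094, 0.39], [-1.0, -0.016, -0.011, 0.006], [0.012, -0.094, -0.995, 1.53], [0.0, 0.0, 0.0, 1.0]]
side [[436.5, 0.0, 317.1], [0.0, 436.5, 201.1], [0.0, 0.0, 1.0]] [[-0.707, -0.455, 0.541, -0.1], [-0.707, 0.457, -0.54, 0.646], [-0.002, -0.765, -0.645, 0.878], [0.0, 0.0, 0.0, 1.0]]
{'t': 0.1, 'q': array([-1.30051664e+00,  5.28387361e-01,  1.43377217e+00, -1.22852048e-05,
        1.18137614e+00, -1.78515181e-01]), 'qd': array([-1.70551603e-03, -1.20759512e-03, -3.32460419e-03,  3.67319612e-04,
        3.90872458e-04,  4.21103001e-05]), 'tau': array([-1.21362250e-04, -4.43304598e+01, -1.78586090e+01, -2.50733119e-04,
        3.85894353e-03, -1.41265201e-05]), 'tcp_pos': array([ 0.27102646, -0.56250867,  0.24742336]), 'tool_rot': array([ 9.74927387e-01,  2.22521116e-01, -5.02337828e-05, -9.70224871e-04]), 'force': array([0.08495237, 0.20915961, 0.35311484]), 'ft_torque': array([ 0.03881878, -0.01554768,  0.00730278]), 'gripper_force': 0.0, 'finger_gap': 1.0025031973655638}
```

View pics/top0.png

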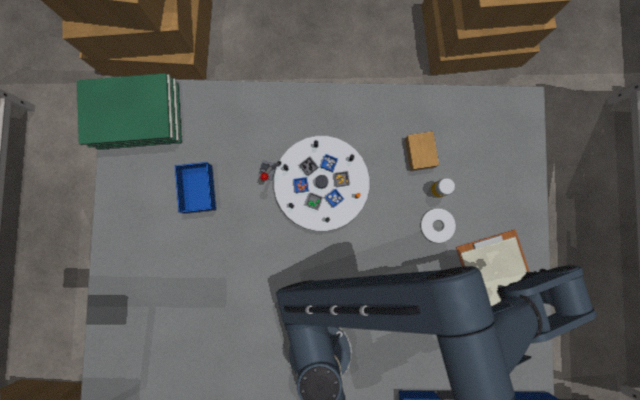

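View pics/side0.png

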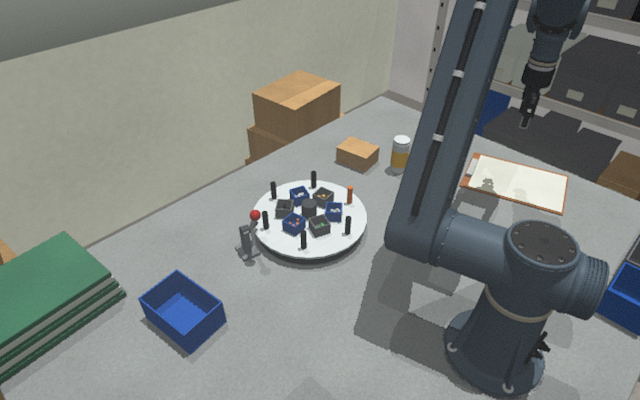

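Top view: disc centred near (322,183), orange post (357,195), red ball (265,176), bracket (266,168), carton (422,150), can (443,187), reel (438,226), parts bin (196,187). The side view shows the same, with the ball at (255,215) and the orange post at (350,194).

```bash
cat > h.py <<'E'
import numpy as np,cv2
def ray(s,uv):
    d=s["pose"][:3,:3]@np.linalg.solve(s["mtx"],[uv[0],uv[1],1.]); return s["pose"][:3,3],d
def onz(s,uv,z):
    o,d=ray(s,uv); return o+d*(z-o[2])/d[2]
def tri(rs):
    A=0;b=0
    for o,d in rs:
        d=d/np.linalg.norm(d);P=np.eye(3)-np.outer(d,d);A=A+P;b=b+P@o
    return np.linalg.solve(A,b)
def mask(s,lo,hi,roi):
    h=cv2.cvtColor(s["image"],cv2.COLOR_BGR2HSV);m=cv2.inRange(h,np.array(lo),np.array(hi))
    o=np.zeros_like(m);x0,x1,y0,y1=roi;o[y0:y1,x0:x1]=m[y0:y1,x0:x1];return o
def big(m):
    c=max(cv2.findContours(m,cv2.RETR_EXTERNAL,cv2.CHAIN_APPROX_NONE)[0],key=cv2.contourArea);return c
def cen(m):
    ys,xs=np.nonzero(m);return np.array([xs.mean(),ys.mean()]),len(xs)
E
python3 - <<'E'
from h import *
S={n:dict(np.load(n+"0.npz")) for n in("top","side")}
R={"top":(265,380,125,240),"side":(240,375,165,270)}
for n in S:
    s=S[n]; m=mask(s,(0,0,110),(180,60,255),R[n]);m=cv2.morphologyEx(m,cv2.MORPH_OPEN,np.ones((3,3)))
    c=cv2.convexHull(big(m))[:,0]
    P=np.array([onz(s,p,.042) for p in c])[:,:2]
    A=np.c_[2*P,np.ones(len(P))];x=np.linalg.lstsq(A,(P**2).sum(1),rcond=None)[0]
    r=np.hypot(*(P-x[:2]).T);print(n,"disc",x[:2].round(4),r.mean().round(4),r.std().round(4))
    rb=(250,280,160,190) if n=="top" else (240,270,200,230)
    red=mask(s,(0,150,60),(5,255,255),rb)|mask(s,(172,150,60),(180,255,255),rb); S[n]["ball"],k=cen(red);print("ball",S[n]["ball"].round(1),k)
    ro=(348,366,185,205) if n=="top" else (340,360,178,210)
    o=mask(s,(3,150,60),(18,255,255),ro);k=cen(o);ys,xs=np.nonzero(o);print("orange",k[0].round(1),k[1],xs.min(),xs.max(),ys.min(),ys.max())
    print(onz(s,k[0],.1 if n=="top" else .071).round(4))
    cv2.imwrite(f"pics/{n}crop.png",cv2.resize(s["image"][R[n][2]-10:R[n][3]+10,R[n][0]-30:R[n][1]],None,fx=4,fy=4,interpolation=cv2.INTER_CUBIC))
print("ball",tri([ray(S[n],S[n]["ball"]) for n in S]).round(4),[onz(S[n],S[n]["ball"],.155).round(4) for n in S])
s=S["top"];d=s["range_z"]
# grid of heights near bracket from depth, both views
for n in S:
    s=S[n];x0,x1,y0,y1=(235,285,150,200) if n=="top" else (225,275,205,265)
    pts=[]
    for v in range(y0,y1):
        for u in range(x0,x1):
            z=s["range_z"][v,u]
            if z>0:
                o,d=ray(s,(u,v));pts.append(o+d*z)
    p=np.array(pts);k=p[(p[:,2]>.06)&(p[:,2]<.095)&(p[:,1]>.16)];print(n,"bracket",len(k),k.mean(0).round(4) if len(k) else 0)
# heights of hub
for n,uv in(("top",(321,182)),("side",(309,203))):print("hub",onz(S[n],uv,.087).round(4))
for nm,uv,z in(("carton",(422,150),.06),("can",(446,187),.12),("reel",(438,226),.014),("bin",(196,187),.05)):print(nm,onz(S["top"],uv,z).round(3))
E
```

```text
top disc [5.808e-01 4.000e-04] 0.278 0.0001
ball [264.  176.1] 46
orange [357.5 194.8] 11 356 359 193 196
[ 0.5282 -0.1167  0.1   ]
side disc [ 0.6016 -0.0775] 0.2746 0.0245
ball [254.8 212.8] 33
orange [349.6 188.8] 10 348 351 186 202
[ 0.5497 -0.1382  0.071 ]
ball [0.5776 0.1857 0.1622] [array([0.5776, 0.1857, 0.155 ]), array([0.5854, 0.1818, 0.155 ])]
top bracket 91 [0.6191 0.1864 0.0845]
side bracket 155 [0.6145 0.1979 0.0811]
hub [0.5703 0.0044 0.087 ]
hub [0.5748 0.0052 0.087 ]
carton [ 0.69 -0.34  0.06]
can [ 0.557 -0.404  0.12 ]
reel [ 0.432 -0.405  0.014]
bin [0.551 0.429 0.05 ]
```

View pics/topcrop.png

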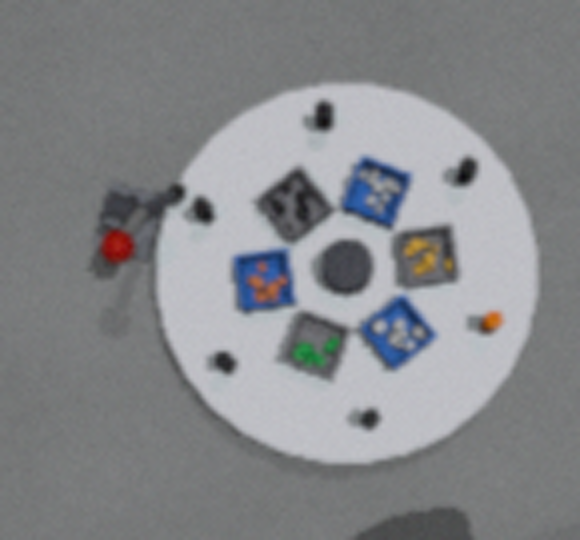

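Run:
```python
from h import *
S={n:dict(np.load(n+"0.npz")) for n in("top","side")}
R={"top":(268,376,130,236),"side":(250,372,175,262)}
for n in S:
    s=S[n]; m=mask(s,(0,0,160),(180,60,255),R[n]);m=cv2.morphologyEx(m,cv2.MORPH_OPEN,np.ones((3,3)))
    c=cv2.convexHull(big(m))[:,0]
    P=np.array([onz(s,p,.042) for p in c])[:,:2]
    A=np.c_[2*P,np.ones(len(P))];x=np.linalg.lstsq(A,(P**2).sum(1),rcond=None)[0]
    r=np.hypot(*(P-x[:2]).T);print(n,"disc",x[:2].round(4),np.sqrt(x[2]+x[:2]@x[:2]).round(4),r.std().round(4))
s=S["top"]
# black post tops seen in the crop (4x, offset 235,115)
pc=np.array([(324,108),(470,166),(491,321),(373,418),(228,366),(205,212)])/4+[235,115]
C=np.array([.572,.0045])
for p in pc:
    w=onz(s,p,.1)[:2]-C;print(w.round(4),np.hypot(*w).round(4),np.degrees(np.arctan2(w[1],w[0])).round(1))
b=onz(s,(264,176.1),.155)[:2]-C;print("ball",b.round(4),np.hypot(*b).round(4),np.degrees(np.arctan2(b[1],b[0])).round(1))
```

```text
top disc [0.575  0.0029] 0.1635 0.0006
side disc [ 0.5813 -0.062 ] 0.2348 0.0171
[0.1305 0.0187] 0.1319 8.2
[ 0.0838 -0.1034] 0.133 -51.0
[-0.0452 -0.1219] 0.13 -110.4
[-0.1266 -0.0258] 0.1292 -168.5
[-0.0859  0.0937] 0.1271 132.5
[0.0414 0.1156] 0.1228 70.3
ball [0.0056 0.1811] 0.1812 88.2
```

```bash
python3 -m crank '[{"dp":[0.44,0.89,0],"angular":[0,0,-2.7]},{"dp":[0.44,0.89,0],"angular":[0,0,-2.7]},{"dp":[0.44,0.89,0],"angular":[0,0,-2.7]},{"dp":[0.44,0.89,0],"angular":[0,0,-2.7]},{"dp":[0.44,0.89,0],"angular":[0,0,-2.7]},{"dp":[0.44,0.89,0],"angular":[0,0,-2.7]},{"dp":[0.44,0.89,0],"angular":[0,0,-2.7]},{"dp":[0.44,0.89,0],"angular":[0,0,-2.7]},{"dp":[0.44,0.89,0],"angular":[0,0,-2.7]},{"dp":[0.44,0.89,0],"angular":[0,0,-2.7]},{"dp":[0.44,0.89,0],"angular":[0,0,-2.7]},{"dp":[0.44,0.89,0],"angular":[0,0,-2.7]},{"dp":[0.44,0.89,0],"angular":[0,0,-2.7]},{"dp":[0.44,0.89,0],"angular":[0,0,-2.7]},{"dp":[0.44,0.89,0],"angular":[0,0,-2.7]},{"dp":[0.44,0.89,0],"angular":[0,0,-2.7]},{"dp":[0.44,0.89,0],"angular":[0,0,-2.7]},{"dp":[0,0,0],"angular":[0,0,0]},{"dp":[0,0,0],"angular":[0,0,0]}]' 1 20
cat > look.py <<'E'
import sys
from h import *
from station import vision,sense
n=sys.argv[1];s=vision.snapshot(n);x0,x1,y0,y1=map(int,sys.argv[3:7])
cv2.imwrite(f"pics/{sys.argv[2]}.png",cv2.resize(s["image"][y0:y1,x0:x1],None,fx=4,fy=4,interpolation=cv2.INTER_CUBIC)); np.savez("last.npz",**s)
E
python3 look.py side s1 240 400 120 260
```

```text
t: 2.0
tcp_pos: [0.4954, -0.1087, 0.248]
tool_rot: [0.985, -0.174, -0.0, 0.0]
force: [0.4, -0.4, 0.5]
finger_gap: 0.001
gripper_force: 0.0
```

View pics/s1.png

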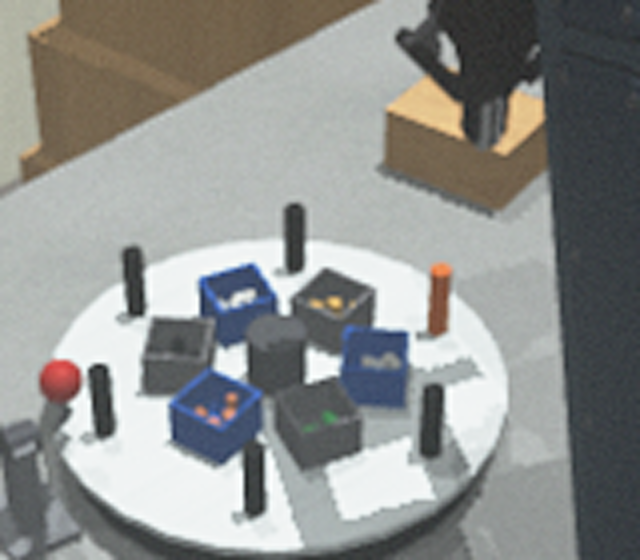

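Side view: fingers shut at about crop (485,140), orange post top at crop (440,270), ball at crop (60,380). The pusher stands behind the orange post as planned, so I go down.

```bash
python3 - <<'E'
from h import *
s=dict(np.load("last.npz"))
for uv in((440/4+240,270/4+120),):
    p=onz(s,uv,.1);w=p[:2]-[.573,.003];print(p.round(4),np.hypot(*w),np.degrees(np.arctan2(w[1],w[0])))
p=onz(s,(60/4+240,380/4+120),.155);print("ball",p.round(4)); print("hub",onz(s,(277/4+240,332/4+120),.087).round(4))
E
python3 -m crank '[{"dp":[0,0,-0.7],"angular":[0,0,0]},{"dp":[0,0,-0.7],"angular":[0,0,0]},{"dp":[0,0,-0.7],"angular":[0,0,0]},{"dp":[0,0,-0.7],"angular":[0,0,0]},{"dp":[0,0,-0.7],"angular":[0,0,0]},{"dp":[0,0,-0.7],"angular":[0,0,0]},{"dp":[0,0,-0.7],"angular":[0,0,0]},{"dp":[0,0,-0.7],"angular":[0,0,0]},{"dp":[0,0,0],"angular":[0,0,0]}]'
```

```text
[ 0.5295 -0.1153  0.1   ] 0.12601765727365055 -110.18864934796669
ball [0.5787 0.1868 0.155 ]
hub [0.5743 0.0047 0.087 ]
t: 2.95
tcp_pos: [0.4937, -0.1098, 0.0781]
tool_rot: [0.984, -0.176, -0.003, -0.001]
force: [0.1, 0.1, 0.6]
finger_gap: 0.001
gripper_force: 0.0
```

```bash
python3 -m crank '[{"dp":[0.1,-0.03,0],"angular":[0,0,0]},{"dp":[0.1,-0.03,0],"angular":[0,0,0]},{"dp":[0.1,-0.03,0],"angular":[0,0,0]},{"dp":[0.1,-0.03,0],"angular":[0,0,0]},{"dp":[0.1,-0.03,0],"angular":[0,0,0]},{"dp":[0.1,-0.03,0],"angular":[0,0,0]}]'
python3 - <<'E'
import numpy as np
C=np.array([.5735,.0035]);p=np.array([.5115,-.113])-C
d=np.radians(1.5);R=np.array([[np.cos(d),-np.sin(d)],[np.sin(d),np.cos(d)]])
for i in range(32):
    n=R@p;print(i,((n-p)/.03).round(3),(n+C).round(4));p=n
E
```

```text
t: 3.55
tcp_pos: [0.514, -0.1146, 0.0807]
tool_rot: [0.985, -0.175, 0.0, 0.0]
force: [-3.2, 0.5, 2.0]
finger_gap: -0.002
gripper_force: 2.2
0 [ 0.102 -0.053] [ 0.5146 -0.1146]
1 [ 0.104 -0.05 ] [ 0.5177 -0.1161]
2 [ 0.105 -0.047] [ 0.5208 -0.1175]
3 [ 0.106 -0.045] [ 0.524  -0.1188]
4 [ 0.107 -0.042] [ 0.5272 -0.1201]
5 [ 0.108 -0.039] [ 0.5305 -0.1213]
6 [ 0.109 -0.036] [ 0.5338 -0.1223]
7 [ 0.11  -0.033] [ 0.5371 -0.1233]
8 [ 0.111 -0.03 ] [ 0.5404 -0.1243]
9 [ 0.112 -0.027] [ 0.5438 -0.1251]
10 [ 0.113 -0.024] [ 0.5471 -0.1258]
11 [ 0.113 -0.022] [ 0.5505 -0.1265]
12 [ 0.114 -0.019] [ 0.5539 -0.127 ]
13 [ 0.114 -0.016] [ 0.5574 -0.1275]
14 [ 0.114 -0.013] [ 0.5608 -0.1279]
15 [ 0.115 -0.01 ] [ 0.5642 -0.1281]
16 [ 0.115 -0.007] [ 0.5677 -0.1283]
17 [ 0.115 -0.004] [ 0.5711 -0.1284]
18 [ 0.115 -0.001] [ 0.5746 -0.1285]
19 [0.115 0.002] [ 0.5781 -0.1284]
20 [0.115 0.005] [ 0.5815 -0.1282]
21 [0.115 0.008] [ 0.585 -0.128]
22 [0.115 0.011] [ 0.5884 -0.1276]
23 [0.114 0.014] [ 0.5918 -0.1272]
24 [0.114 0.017] [ 0.5952 -0.1267]
25 [0.113 0.02 ] [ 0.5986 -0.1261]
26 [0.113 0.023] [ 0.602  -0.1254]
27 [0.112 0.026] [ 0.6054 -0.1246]
28 [0.111 0.029] [ 0.6087 -0.1237]
29 [0.111 0.032] [ 0.612  -0.1227]
30 [0.11  0.035] [ 0.6153 -0.1217]
31 [0.109 0.038] [ 0.6186 -0.1205]
```

```bash
python3 -m crank '[{"dp":[0.1,-0.05,0],"angular":[0,0,1.5]},{"dp":[0.1,-0.05,0],"angular":[0,0,1.5]},{"dp":[0.11,-0.05,0],"angular":[0,0,1.5]},{"dp":[0.11,-0.04,0],"angular":[0,0,1.5]},{"dp":[0.11,-0.04,0],"angular":[0,0,1.5]},{"dp":[0.11,-0.04,0],"angular":[0,0,1.5]}]'
```

```text
t: 4.15
tcp_pos: [0.5295, -0.1218, 0.0799]
tool_rot: [0.995, -0.096, -0.004, -0.001]
force: [-7.4, -1.0, 4.9]
finger_gap: -0.004
gripper_force: 3.6
```

```bash
python3 -m crank '[{"dp":[0.11,-0.035,0],"angular":[0,0,1.5]}]'
```

```text
t: 4.25
tcp_pos: [0.5326, -0.123, 0.0799]
tool_rot: [0.997, -0.083, -0.004, -0.001]
force: [-7.2, -2.2, 4.1]
finger_gap: 0.002
gripper_force: 3.3
```

```bash
python3 -m crank '[{"dp":[0.11,-0.03,0],"angular":[0,0,1.5]}]'
```

```text
t: 4.35
tcp_pos: [0.5364, -0.1242, 0.0799]
tool_rot: [0.998, -0.07, -0.003, -0.0]
force: [-6.0, -2.2, 2.4]
finger_gap: 0.002
gripper_force: 3.0
```

```bash
python3 -m crank '[{"dp":[0,0,0],"angular":[0,0,0]},{"dp":[0,0,0],"angular":[0,0,0]}]'; python3 look.py side s2 260 390 150 260
```

```text
t: 4.55
tcp_pos: [0.5387, -0.1247, 0.08]
tool_rot: [0.997, -0.071, -0.001, -0.0]
force: [-3.8, -1.4, -0.5]
finger_gap: -0.003
gripper_force: 1.3
```

View pics/s2.png

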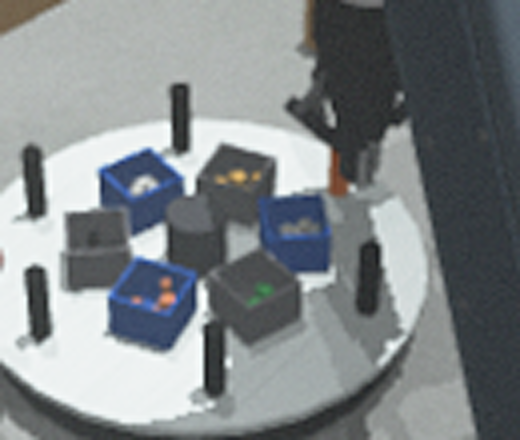

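The side view shows the fingers directly behind the orange post at crop (340,175), clear of the disc and bins, and the disc has turned. Continuing slowly.

```bash
python3 -m crank '[{"dp":[0.037,-0.01,0],"angular":[0,0,0.5]},{"dp":[0.037,-0.01,0],"angular":[0,0,0.5]},{"dp":[0.037,-0.01,0],"angular":[0,0,0.5]},{"dp":[0.037,-0.01,0],"angular":[0,0,0.5]}]'
```

```text
t: 5.0
tcp_pos: [0.5416, -0.1255, 0.08]
tool_rot: [0.999, -0.053, -0.003, -0.0]
force: [-7.0, -3.3, 2.7]
finger_gap: -0.0
gripper_force: 3.4
```

```bash
python3 -m crank '[{"dp":[0.037,-0.008,0],"angular":[0,0,0.5]},{"dp":[0.037,-0.008,0],"angular":[0,0,0.5]},{"dp":[0.037,-0.008,0],"angular":[0,0,0.5]}]'
```

```text
t: 5.3
tcp_pos: [0.5448, -0.1264, 0.08]
tool_rot: [0.999, -0.04, -0.003, -0.0]
force: [-7.2, -3.5, 1.6]
finger_gap: 0.003
gripper_force: 3.4
```

```bash
python3 -m crank '[{"dp":[0,0,0],"angular":[0,0,0]},{"dp":[0,0,0],"angular":[0,0,0]},{"dp":[0,0,0],"angular":[0,0,0]},{"dp":[0,0,0],"angular":[0,0,0]}]'; python3 -c "
from station import sense;s=sense();print(s['ft_torque'],s['force'])"
```

```text
t: 5.7
tcp_pos: [0.5455, -0.1265, 0.08]
tool_rot: [0.999, -0.04, -0.002, -0.0]
force: [-5.4, -3.3, 0.6]
finger_gap: -0.005
gripper_force: 2.7
[-0.46248299  0.89700205  0.03841454] [-5.42651674 -3.31772996  0.55566772]
```

```bash
python3 -m crank '[{"dp":[0.019,-0.003,0],"angular":[0,0,0.25]},{"dp":[0.019,-0.003,0],"angular":[0,0,0.25]},{"dp":[0.019,-0.003,0],"angular":[0,0,0.25]},{"dp":[0.019,-0.003,0],"angular":[0,0,0.25]}]';  python3 -c "
from station import sense;s=sense();print(s['ft_torque'],s['force'])"
```

```text
t: 6.1
tcp_pos: [0.5478, -0.1271, 0.08]
tool_rot: [1.0, -0.032, -0.002, -0.0]
force: [-6.2, -3.1, 1.1]
finger_gap: 0.001
gripper_force: 2.7
[-0.51893737  0.87409951 -0.05784033] [-6.19451707 -3.11027585  1.09725279]
```

```bash
python3 look.py top t2 255 385 120 245
```

```text
(no output)
```

View pics/t2.png

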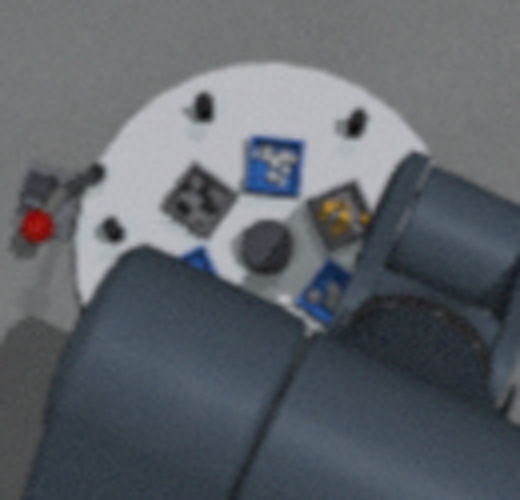

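Top view: three black post tops at crop (206,101), (358,118) and (109,230); the ball (37,225) is where it was. I compute the turn from these.

```bash
cat > ang.py <<'E'
from h import *
def turn(s,roi=None):
    # dark post tops by 0.1 m plane: blobs at r~0.13 from C
    C=np.array([.5735,.0035]);g=cv2.cvtColor(s["image"],cv2.COLOR_BGR2GRAY)
    return C
s=dict(np.load("last.npz"));C=np.array([.5735,.0035]);t=dict(np.load("top0.npz"))
o=[onz(t,np.array(p)/4+[235,115],.1)[:2]-C for p in((324,108),(470,166),(205,212))]
n=[onz(s,np.array(p)/4+[255,120],.1)[:2]-C for p in((206,101),(358,118),(109,230))]
for a,b,i in zip(o,n,(0,1,2)):
    A=np.degrees(np.arctan2(a[1],a[0]));B=np.degrees(np.arctan2(b[1],b[0]));print(A.round(1),B.round(1),(B-A).round(1),np.hypot(*b).round(3))
E
python3 ang.py
```

```text
8.7 23.5 14.8 0.128
-51.2 -35.6 15.6 0.13
71.1 86.5 15.3 0.129
```

```bash
python3 -m crank '[{"dp":[0.038,-0.006,0],"angular":[0,0,0.5]},{"dp":[0.038,-0.006,0],"angular":[0,0,0.5]},{"dp":[0.038,-0.006,0],"angular":[0,0,0.5]}]'
```

```text
t: 6.45
tcp_pos: [0.5512, -0.1277, 0.08]
tool_rot: [1.0, -0.018, -0.002, 0.0]
force: [-6.2, -4.2, 0.8]
finger_gap: -0.005
gripper_force: 3.1
```

```bash
python3 -m crank '[{"dp":[0.038,-0.005,0],"angular":[0,0,0.5]},{"dp":[0.038,-0.005,0],"angular":[0,0,0.5]},{"dp":[0.038,-0.005,0],"angular":[0,0,0.5]}]'
```

```text
t: 6.75
tcp_pos: [0.5545, -0.1284, 0.08]
tool_rot: [1.0, -0.005, -0.002, 0.0]
force: [-6.8, -4.9, 0.9]
finger_gap: 0.002
gripper_force: 3.3
```

```bash
python3 -m crank '[{"dp":[0.038,-0.004,0],"angular":[0,0,0.5]},{"dp":[0.038,-0.004,0],"angular":[0,0,0.5]},{"dp":[0.038,-0.004,0],"angular":[0,0,0.5]}]'
```

```text
t: 7.05
tcp_pos: [0.5579, -0.1289, 0.08]
tool_rot: [1.0, 0.008, -0.002, 0.0]
force: [-6.4, -5.3, 1.6]
finger_gap: -0.0
gripper_force: 3.5
```

```bash
python3 -m crank '[{"dp":[-0.05,-0.05,0],"angular":[0,0,0]},{"dp":[-0.05,0,0],"angular":[0,0,0]},{"dp":[0,0,0],"angular":[0,0,0]},{"dp":[0,0,0],"angular":[0,0,0]}]'
```

```text
t: 7.45
tcp_pos: [0.5575, -0.1297, 0.0806]
tool_rot: [1.0, 0.007, 0.001, 0.0]
force: [-0.3, 0.6, -0.1]
finger_gap: -0.001
gripper_force: 0.0
```

```bash
python3 -m crank '[{"dp":[-0.1,0,0],"angular":[0,0,0]},{"dp":[0,0,0],"angular":[0,0,0]},{"dp":[0,0,0],"angular":[0,0,0]}]'
```

```text
t: 7.75
tcp_pos: [0.5537, -0.1297, 0.0803]
tool_rot: [1.0, 0.007, 0.0, -0.0]
force: [-0.7, 0.2, -0.6]
finger_gap: 0.003
gripper_force: 0.0
```

```bash
python3 -m crank '[{"dp":[0.04,0,0],"angular":[0,0,0]},{"dp":[0.04,0,0],"angular":[0,0,0]},{"dp":[0.04,0,0],"angular":[0,0,0]},{"dp":[0.04,0,0],"angular":[0,0,0.5]},{"dp":[0.04,0,0],"angular":[0,0,0.5]}]'
```

```text
t: 8.25
tcp_pos: [0.5587, -0.1298, 0.0802]
tool_rot: [1.0, 0.017, -0.001, -0.0]
force: [-5.3, -2.0, 2.7]
finger_gap: -0.002
gripper_force: 2.3
```

```bash
python3 -m crank '[{"dp":[0.04,-0.003,0],"angular":[0,0,0.5]},{"dp":[0.04,-0.003,0],"angular":[0,0,0.5]}]'
```

```text
t: 8.45
tcp_pos: [0.5597, -0.13, 0.0802]
tool_rot: [1.0, 0.025, -0.003, -0.0]
force: [-8.1, -2.3, 4.1]
finger_gap: 0.006
gripper_force: 3.4
```

```bash
cat > ang.py <<'E'
from h import *
C=np.array([.5735,.0035])
def posts(s,th):
    """angles (deg) of the visible dark posts; th = predicted phase, deg"""
    g=cv2.cvtColor(s["image"],cv2.COLOR_BGR2GRAY);out=[]
    iv=np.linalg.inv(s["pose"])
    for k in(10.2,-49.8,70.2):
        a=np.radians(k+th);w=np.array([*(C+.13*np.array([np.cos(a),np.sin(a)])),.085,1])
        c=s["mtx"]@(iv@w)[:3];u,v=(c[:2]/c[2]).round().astype(int)
        p=g[v-6:v+7,u-6:u+7].astype(float);wt=np.clip(130-p,0,None);wt[wt<40]=0
        yy,xx=np.mgrid[-6:7,-6:7];q=onz(s,(u+(wt*xx).sum()/wt.sum(),v+(wt*yy).sum()/wt.sum()),.075)[:2]-C
        out.append([np.degrees(np.arctan2(q[1],q[0]))-k,np.hypot(*q)])
    return np.array(out)
if __name__=="__main__":
    import sys
    from station import vision
    a=posts(dict(np.load("top0.npz")),0);s=vision.snapshot("top");np.savez("now.npz",**s);th=float(sys.argv[1])
    for _ in range(2): b=posts(s,th);th=np.median(b[:,0]-a[:,0])
    print((b[:,0]-a[:,0]).round(2),b[:,1].round(3),"turn rad",np.radians(th).round(4))
E
python3 ang.py 20
python3 - <<'E'
from ang import *
a=posts(dict(np.load("top0.npz")),0);b=posts(dict(np.load("last.npz")),15.2);print((b-a)[:,0],a.round(3))
E
```

```text
[20.51 20.61 24.7 ] [0.13  0.13  0.123] turn rad 0.3597
[15.46903384 15.41185995 17.08002139] [[-0.556  0.13 ]
 [-0.25   0.129]
 [-1.635  0.136]]
```

```bash
python3 -m crank '[{"dp":[0.03,0,0],"angular":[0,0,0.5]},{"dp":[0.03,0,0],"angular":[0,0,0.5]}]'
```

```text
t: 8.7
tcp_pos: [0.5619, -0.1303, 0.0802]
tool_rot: [0.999, 0.034, -0.002, -0.0]
force: [-5.6, -4.1, 2.7]
finger_gap: -0.0
gripper_force: 2.7
```

```bash
python3 -m crank '[{"dp":[0.03,0,0],"angular":[0,0,0.5]},{"dp":[0.03,0,0],"angular":[0,0,0.5]}]'
```

```text
t: 8.9
tcp_pos: [0.5643, -0.1304, 0.0802]
tool_rot: [0.999, 0.043, -0.002, 0.0]
force: [-3.6, -3.1, 1.3]
finger_gap: -0.003
gripper_force: 2.0
```

```bash
python3 -m crank '[{"dp":[0.03,0,0],"angular":[0,0,0.5]},{"dp":[0.03,0,0],"angular":[0,0,0.5]}]'
```

```text
t: 9.1
tcp_pos: [0.5671, -0.1302, 0.0801]
tool_rot: [0.999, 0.051, -0.0, -0.0]
force: [-3.4, -2.1, -0.2]
finger_gap: 0.004
gripper_force: 1.3
```

```bash
python3 -m crank '[{"dp":[0.03,0,0],"angular":[0,0,0.5]},{"dp":[0.03,0,0],"angular":[0,0,0.5]}]'; python3 ang.py 23
```

```text
t: 9.3
tcp_pos: [0.5699, -0.1297, 0.0803]
tool_rot: [0.998, 0.06, 0.001, -0.0]
force: [-0.2, -0.4, 0.6]
finger_gap: -0.0
gripper_force: 0.3
[25.17 25.19 28.21] [0.13  0.13  0.125] turn rad 0.4397
```

```bash
python3 -m crank '[{"dp":[0.03,0,0],"angular":[0,0,0.5]},{"dp":[0.03,0,0],"angular":[0,0,0.5]},{"dp":[0.03,0.003,0],"angular":[0,0,0.5]}]'; python3 ang.py 24
```

```text
t: 9.65
tcp_pos: [0.5725, -0.1297, 0.0804]
tool_rot: [0.997, 0.073, 0.0, 0.0]
force: [-0.4, -0.2, 1.3]
finger_gap: -0.001
gripper_force: 0.0
[26.59 26.65 29.25] [0.131 0.13  0.126] turn rad 0.4652
```

```bash
python3 -m crank '[{"dp":[0,0,0],"angular":[0,0,0]},{"dp":[0,0,0],"angular":[0,0,0]},{"dp":[0,0,0],"angular":[0,0,0]}]'; python3 ang.py 26
```

```text
t: 10.0
tcp_pos: [0.572, -0.1298, 0.0803]
tool_rot: [0.997, 0.072, -0.0, -0.0]
force: [-0.1, 0.0, -0.0]
finger_gap: 0.001
gripper_force: 0.0
[26.59 26.65 29.25] [0.131 0.13  0.126] turn rad 0.4652
```

```bash
python3 -m crank '[{"dp":[0.03,0.003,0],"angular":[0,0,0.5]},{"dp":[0.03,0.003,0],"angular":[0,0,0.5]},{"dp":[0,0,0],"angular":[0,0,0]}]'; python3 ang.py 26
```

```text
t: 10.35
tcp_pos: [0.5737, -0.1297, 0.0803]
tool_rot: [0.997, 0.081, -0.0, -0.0]
force: [-1.1, -0.6, 1.2]
finger_gap: -0.002
gripper_force: 0.4
[26.58 26.68 29.15] [0.131 0.13  0.126] turn rad 0.4656
```

```bash
python3 -m crank '[{"dp":[0.03,0.003,0],"angular":[0,0,0.5]},{"dp":[0.03,0.003,0],"angular":[0,0,0.5]},{"dp":[0,0,0],"angular":[0,0,0]}]'; python3 ang.py 26
```

```text
t: 10.7
tcp_pos: [0.5742, -0.1298, 0.0803]
tool_rot: [0.996, 0.09, -0.002, -0.0]
force: [-4.5, -2.1, 2.6]
finger_gap: 0.0
gripper_force: 2.6
[26.78 26.86 29.1 ] [0.13  0.13  0.127] turn rad 0.4687
```

```bash
python3 -m crank '[{"dp":[0.02,0.002,0],"angular":[0,0,0.3]},{"dp":[0,0,0],"angular":[0,0,0]}]'; python3 ang.py 26;python3 -m crank '[{"dp":[-0.1,0,0],"angular":[0,0,0]},{"dp":[-0.1,0,0],"angular":[0,0,0]},{"dp":[0,0,0],"angular":[0,0,0]}]'; python3 ang.py 26
```

```text
t: 10.95
tcp_pos: [0.5743, -0.1298, 0.0803]
tool_rot: [0.996, 0.093, -0.002, -0.0]
force: [-5.3, -3.6, 3.0]
finger_gap: -0.003
gripper_force: 3.1
[26.79 26.96 29.11] [0.131 0.13  0.127] turn rad 0.4706
t: 11.3
tcp_pos: [0.5701, -0.1292, 0.0803]
tool_rot: [0.996, 0.092, 0.0, -0.0]
force: [-1.5, 1.2, -1.1]
finger_gap: -0.002
gripper_force: 0.0
[26.58 26.66 29.38] [0.131 0.13  0.126] turn rad 0.4654
```

The disc springs back to the same angle when released, so the roller is in the notch. Now over to the lever.

```bash
python3 -m crank '[{"dp":[-0.1,-0.1,0.3],"angular":[0,0,0]},{"dp":[0,0,0.9],"angular":[0,0,0]},{"dp":[0,0,0.9],"angular":[0,0,0]},{"dp":[0,0,0.9],"angular":[0,0,0]},{"dp":[0,0,0.9],"angular":[0,0,0]},{"dp":[0,0,0.9],"angular":[0,0,0]},{"dp":[0,0,0.9],"angular":[0,0,0]}]' && python3 -m crank '[{"dp":[-0.1,0.84,0],"angular":[0,0,-1.8]},{"dp":[-0.1,0.84,0],"angular":[0,0,-1.8]},{"dp":[-0.1,0.84,0],"angular":[0,0,-1.8]},{"dp":[-0.1,0.84,0],"angular":[0,0,-1.8]},{"dp":[-0.1,0.84,0],"angular":[0,0,-1.8]},{"dp":[-0.1,0.84,0],"angular":[0,0,-1.8]},{"dp":[-0.1,0.84,0],"angular":[0,0,-1.8]},{"dp":[-0.1,0.84,0],"angular":[0,0,-1.8]},{"dp":[-0.1,0.84,0],"angular":[0,0,-1.8]},{"dp":[-0.1,0.84,0],"angular":[0,0,-1.8]},{"dp":[-0.1,0.84,0],"angular":[0,0,-1.8]},{"dp":[-0.1,0.84,0],"angular":[0,0,-1.8]},{"dp":[-0.1,0.84,0],"angular":[0,0,-1.8]},{"dp":[0,0,0],"angular":[0,0,0]},{"dp":[0,0,0],"angular":[0,0,0]}]'; python3 look.py side s3 220 380 130 260
```

```text
t: 12.05
tcp_pos: [0.5671, -0.1324, 0.2532]
tool_rot: [0.996, 0.093, 0.0, 0.0]
force: [-0.0, -0.2, -0.1]
finger_gap: -0.002
gripper_force: 0.0
t: 13.55
tcp_pos: [0.5281, 0.1954, 0.2518]
tool_rot: [0.994, -0.11, 0.0, 0.0]
force: [-0.9, -1.2, -0.3]
finger_gap: 0.005
gripper_force: 0.0
```

View pics/s3.png

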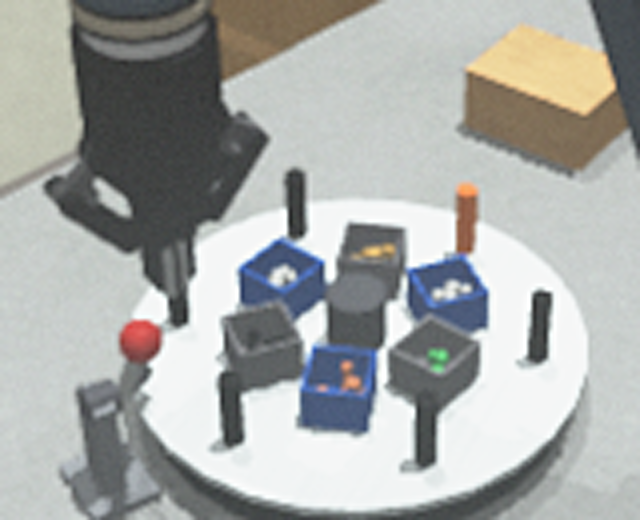

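Side view: shut fingers at crop (178,320), still above; ball at crop (140,340), lever open; orange post at crop (466,190). Descending behind the ball.

```bash
python3 -m crank '[{"dp":[0,0,-0.7],"angular":[0,0,0]},{"dp":[0,0,-0.7],"angular":[0,0,0]},{"dp":[0,0,-0.7],"angular":[0,0,0]},{"dp":[0,0,-0.7],"angular":[0,0,0]},{"dp":[0,0,-0.7],"angular":[0,0,0]},{"dp":[0,0,0],"angular":[0,0,0]}]' && python3 -m crank '[{"dp":[0.1,-0.023,0],"angular":[0,0,0]},{"dp":[0.1,-0.023,0],"angular":[0,0,0]},{"dp":[0.1,-0.023,0],"angular":[0,0,0]},{"dp":[0.1,-0.023,0],"angular":[0,0,0]},{"dp":[0.1,-0.023,0],"angular":[0,0,0]},{"dp":[0.1,-0.023,0],"angular":[0,0,0]},{"dp":[0.1,-0.023,0],"angular":[0,0,0]},{"dp":[0.1,-0.023,0],"angular":[0,0,0]},{"dp":[0.1,-0.023,0],"angular":[0,0,0]},{"dp":[0.1,-0.023,0],"angular":[0,0,0]}]'
```

```text
t: 14.2
tcp_pos: [0.5266, 0.1935, 0.1439]
tool_rot: [0.994, -0.112, -0.003, 0.001]
force: [-0.8, 0.3, 0.7]
finger_gap: -0.0
gripper_force: 0.0
t: 15.2
tcp_pos: [0.5568, 0.1885, 0.1461]
tool_rot: [0.994, -0.111, -0.002, -0.0]
force: [-4.1, 2.5, 2.4]
finger_gap: -0.003
gripper_force: 2.1
```

```bash
python3 -m crank '[{"dp":[0.1,-0.023,0],"angular":[0,0,0]},{"dp":[0.1,-0.023,0],"angular":[0,0,0]},{"dp":[0.1,-0.023,0],"angular":[0,0,0]},{"dp":[0.1,-0.023,0],"angular":[0,0,0]},{"dp":[0.1,-0.023,0],"angular":[0,0,0]},{"dp":[0.1,-0.023,0],"angular":[0,0,0]},{"dp":[0.1,-0.023,0],"angular":[0,0,0]},{"dp":[0.1,-0.023,0],"angular":[0,0,0]}]'
```

```text
t: 16.0
tcp_pos: [0.5827, 0.1826, 0.1463]
tool_rot: [0.994, -0.111, 0.0, 0.0]
force: [-1.0, 0.8, 1.4]
finger_gap: 0.004
gripper_force: 0.9
```

```bash
python3 -m crank '[{"dp":[0.1,-0.023,0],"angular":[0,0,0]},{"dp":[0.1,-0.023,0],"angular":[0,0,0]},{"dp":[0.1,-0.023,0],"angular":[0,0,0]},{"dp":[0.1,-0.023,0],"angular":[0,0,0]},{"dp":[0.1,-0.023,0],"angular":[0,0,0]},{"dp":[0.1,-0.023,0],"angular":[0,0,0]},{"dp":[0.1,-0.023,0],"angular":[0,0,0]},{"dp":[0.1,-0.023,0],"angular":[0,0,0]}]'; python3 ang.py 26.6
```

```text
t: 16.8
tcp_pos: [0.6065, 0.1771, 0.1463]
tool_rot: [0.994, -0.111, 0.0, 0.0]
force: [-1.5, 0.5, 2.0]
finger_gap: -0.003
gripper_force: 0.7
[26.79 26.72 27.13] [0.13  0.13  0.142] turn rad 0.4675
```

```bash
python3 -m crank '[{"dp":[0.1,-0.023,0],"angular":[0,0,0]},{"dp":[0.1,-0.023,0],"angular":[0,0,0]},{"dp":[0.1,-0.023,0],"angular":[0,0,0]},{"dp":[0.1,-0.023,0],"angular":[0,0,0]},{"dp":[0.1,-0.023,0],"angular":[0,0,0]}]'
```

```text
t: 17.35
tcp_pos: [0.6206, 0.1737, 0.1458]
tool_rot: [0.994, -0.111, -0.001, 0.0]
force: [-2.5, -0.5, -0.2]
finger_gap: 0.0
gripper_force: 1.0
```

```bash
python3 -m crank '[{"dp":[0.06,-0.014,0],"angular":[0,0,0]},{"dp":[0.06,-0.014,0],"angular":[0,0,0]},{"dp":[0.06,-0.014,0],"angular":[0,0,0]}]'
```

```text
t: 17.65
tcp_pos: [0.6257, 0.1726, 0.1459]
tool_rot: [0.994, -0.111, -0.001, 0.0]
force: [-4.8, 0.7, -0.6]
finger_gap: -0.003
gripper_force: 1.8
```

```bash
python3 -m crank '[{"dp":[0.05,-0.012,0],"angular":[0,0,0]},{"dp":[0.05,-0.012,0],"angular":[0,0,0]}]'
```

```text
t: 17.85
tcp_pos: [0.6286, 0.1719, 0.1459]
tool_rot: [0.994, -0.111, -0.001, 0.0]
force: [-4.6, -0.0, -0.2]
finger_gap: 0.002
gripper_force: 2.1
```

```bash
python3 -m crank '[{"dp":[0.05,-0.012,0],"angular":[0,0,0]},{"dp":[0.05,-0.012,0],"angular":[0,0,0]}]'
```

```text
t: 18.05
tcp_pos: [0.6315, 0.1711, 0.146]
tool_rot: [0.994, -0.111, -0.001, 0.0]
force: [-5.1, 1.2, -0.7]
finger_gap: -0.001
gripper_force: 2.2
```

```bash
python3 -m crank '[{"dp":[0.05,-0.012,0],"angular":[0,0,0]},{"dp":[0,0,0],"angular":[0,0,0]}]'
```

```text
t: 18.25
tcp_pos: [0.6328, 0.1708, 0.146]
tool_rot: [0.994, -0.111, -0.002, 0.0]
force: [-6.1, 1.3, 0.9]
finger_gap: -0.003
gripper_force: 2.6
```

```bash
python3 -m crank '[{"dp":[0.05,-0.012,0],"angular":[0,0,0]},{"dp":[0,0,0],"angular":[0,0,0]}]'
```

```text
t: 18.45
tcp_pos: [0.633, 0.1708, 0.1459]
tool_rot: [0.994, -0.111, -0.003, 0.0]
force: [-7.8, 1.7, 1.6]
finger_gap: 0.002
gripper_force: 3.9
```

```bash
python3 -m crank '[{"dp":[0.05,-0.012,0],"angular":[0,0,0]},{"dp":[0,0,0],"angular":[0,0,0]},{"dp":[0,0,0],"angular":[0,0,0]}]'
```

```text
t: 18.75
tcp_pos: [0.6332, 0.1708, 0.1458]
tool_rot: [0.994, -0.111, -0.005, 0.0]
force: [-10.7, 2.0, 2.5]
finger_gap: -0.001
gripper_force: 5.3
```

```bash
python3 -m crank '[{"dp":[-0.3,0.07,0],"angular":[0,0,0]},{"dp":[-0.6,0.14,0],"angular":[0,0,0]},{"dp":[-0.6,0.14,0.3],"angular":[0,0,0]},{"dp":[0,0,0.9],"angular":[0,0,0]},{"dp":[0,0,0.9],"angular":[0,0,0]},{"dp":[0,0,0.9],"angular":[0,0,0]},{"dp":[-0.9,0,0.3],"angular":[0,0,0]},{"dp":[-0.9,0,0],"angular":[0,0,0]},{"dp":[0,0,0],"angular":[0,0,0]},{"dp":[0,0,0],"angular":[0,0,0]}]'; python3 ang.py 26.6;  python3 look.py side s4 220 380 140 270
```

```text
t: 19.75
tcp_pos: [0.5399, 0.1805, 0.2465]
tool_rot: [0.994, -0.111, 0.003, -0.0]
force: [0.6, -0.4, 0.7]
finger_gap: -0.002
gripper_force: 0.0
[26.77 26.71 28.09] [0.131 0.13  0.14 ] turn rad 0.4672
```

View pics/s4.png

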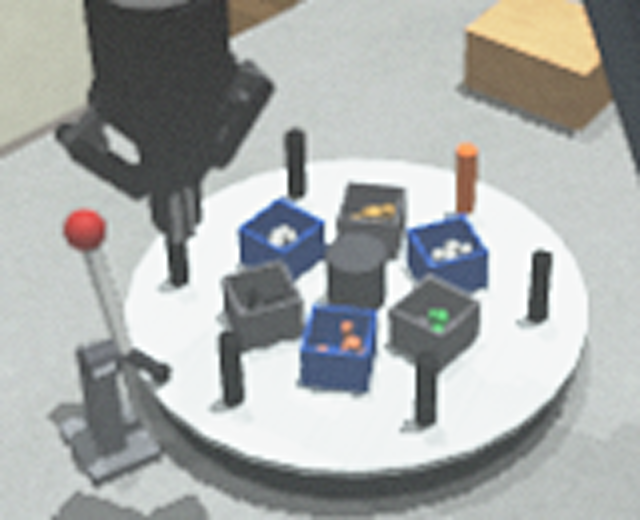

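Side view: ball now at crop (85,230), lever leaning over to the far side; disc unchanged, tool in the air. I check the ball against its expected locked position, and hand in if it agrees.

Run:
```python
from h import *
s=dict(np.load("last.npz"));p=onz(s,(85/4+220,230/4+140),.1525);print(p.round(4))
x=(p[0]-.6135)*.974-(p[1]-.1769)*.225;print("x'",x.round(4))
if x>.036:
    from station import order;print(order.sign_off())
```

```text
[0.6599 0.1675 0.1525]
x' 0.0473
the job is handed in; nothing more can be done
None
```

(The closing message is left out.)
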